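# Lower the ratchet hold-down onto the handle shell

### The arm

A 7-joint arm with a two-finger parallel gripper is mounted at the origin on a cart in front of the work surface, level with it; the furniture and walls round the work are solid. World frame = base frame: x ahead of the robot, y to its left, z up, the work surface at z = 0. Lengths are in m, angles in rad, forces in N, time in s.
With the tool pointing down it reaches from about 0.425 to 0.875 m from the base axis. Payload 4.7 kg.
Tool frame: the origin (TCP) lies at the very end of the fingers, on their centre line; the grasp point (between the pads) lies 19 mm behind it; z points along the fingers, y is the line along which they close (so a half turn about z gives the same grasp; the last joint's range is limited). The gripper opens to 87 mm and grips with 3 to 60 N. Pads are 19 mm wide; open, the fingers measure 117 mm over their backs; the gripper's body (75 mm by 190 mm) begins 51 mm behind the grasp point.
Start: joints at [-1.112, 0.321, -0.07, 1.45, 0.023, 1.371, -0.057], TCP at [0.28, 0.587, 0.223] pointing down, gripper open.
Joint ranges: [-2.86, 2.86], [-0.3, 2.09], [-1.38, 1.24], [0.06, 2.45], [-1.56, 4.7], [0.09, 2.05], [-2.69, 2.69]. Speed limits (rad/s): [2.57, 2.57, 3.14, 3.14, 3.14, 3.14, 3.14].

### API

Orientations are given as [roll, pitch, yaw] about the fixed x, y, z axes, in that order (R = Rz(yaw) Ry(pitch) Rx(roll)).
In Python, from rig import get_obs, snapshot, camera_info, hand_in gives the robot as it stands. The module is installed in compiled form; this text tells all that it offers.
- The arm moves only by the tool jog_arm, never from a script. Its argument "targets" is a list of rows, each a list of 5 numbers: the finger opening in cm, from 0 to 8.7, then the shift along the tool's x, y, z in cm, then the turn about the tool's z in rad. In form: [[grip, dx, dy, dz, turn], ...]. A call has 1 to 8 rows; each row shifts and turns the commanded pose from where the row before left it, along the tool's axes as they then stand; what a row does not reach is not made up. A row lasts 1/12 s, in which the tool goes at most 41.7 mm and 7.16 degrees, less where a joint would pass 70% of its speed; a pose out of reach is approached as far as the arm can. A call is refused whole if a number of a shift passes 4.17 or a number of a turn 0.125, either way. A call with a gripper value outside its range is refused whole. The fingers move at their own pace and stop on an object; "newtons" is the grip in N (left out, the last holds). Time passes only in rows, so rows that do not move let the fingers close. It gives the time, the measured TCP pose, the force, the opening and the grip force at its end, in the units of the state.
- get_obs(): the state, without advancing time (a new reading comes with each control period).
- snapshot(name): name is "side" or "top" or "wrist"; returns the picture (480x640x3 uint8, red, green, blue); there is no depth.
- camera_info(name): a dict with "fovy" (degrees; the focal length in pixels is half the picture's height over the tangent of half this angle, whatever the lens; pixels are square), "cx", "cy" (the principal point, pixels), "extrinsics" (4x4, takes a point from world to camera coordinates). Camera axes: x right, y down, z forward; pixel columns grow to the right and rows downward; lengths in m; the calibration is good to about 2 mm. A picture is of the moment at which its call begins: read the wrist's pose just before it. camera_info takes no time and is no camera call; for the wrist camera it gives the pose at the moment of the call.
- hand_in(): hands the job in; it is judged then, once.
The state is a dict: "t": time; "joint_positions": joint angles; "joint_vel": joint speeds; "effort": joint torques, N m; "ee_pos": TCP position; "tcp_rot": TCP orientation; "ft_force": force on the tool from outside, world axes, zero at the start; "torque": the same for the moment, N m; "finger_gap": finger opening in m; "finger_force": force on a finger pad.
Only numpy, scipy, OpenCV 4.12 (cv2) and the standard library are available. Lean on these libraries where they do the work, as an engineer would, in place of code of your own. Each camera call takes 0.05 s, during which the arm holds its last target. There are 200 camera calls.

### The job

Lower the ratchet hold-down arm onto the black handle shell in the cradle: press the red thumb roll at the arm's end to free the pawl, keep pushing the arm down past its teeth until the arm is level and its rubber pad presses on the shell, then let go and move clear so that the pawl springs back. Use the fingertips only, grasp and lift nothing, push without forcing, and leave the shell in its cradle and the loupe, display and tape roll where they are.

Things in the scene. Friction and masses are not known exactly. Their poses are not given: they have to be found in the camera images.
- fixture: Ratchet hold-down fixed to the bench: grey base plate 240 x 130 x 12 mm, blue cradle, steel toothed sector (67 mm radius), dark steel arm. Origin on the bench surface, z up. The hinge stands at x = +80 mm; the arm reaches from it towards -x (at yaw 0 towards the robot) and swings in the plane y = 0. The cradle lies across it at x = -10 mm.
- ratchet_hinge (a point): Hinge axis of the arm (along the fixture's y), 75 mm above the bench, at fixture (80, 0, 75) mm.
- ratchet_arm (a joint): Angle of the hold-down arm, rad: 0 = level, grows as it rises; starts at 0.75 to 0.82; the pad meets the shell near 0.035, the arm is properly down near 0 or a little below. A friction hinge holds it wherever it is left (about 5 to 8 N down at the roll moves it). While the pawl is engaged, teeth block its way down at 0.74, 0.47 and 0.20 rad.
- pawl (a joint): Angle of the spring-loaded pawl rocker on the arm, rad: 0 = engaged, 0.14 = roll pressed to its stop; clear of the teeth from 0.08. About 2 N at the roll starts it, 4 to 6 N presses it to the stop, before the arm moves; pushing on then lowers the arm. It springs back when let go.
- thumb_roll (a point): Centre of the red thumb roll (turns freely, on the pawl at the arm's free end): radius 13 mm, 44 mm long along fixture y; press its top, 13 mm above this point. At pawl 0 and arm angle a it is at fixture x = 80 - 172 cos a + 40 sin a, z = 75 + 172 sin a + 40 cos a mm (172 along the arm, 40 above it); pressed to the stop, 28 instead of 40.
- shell: Black bare handle shell, 39 x 164 x 32 mm, lying loose in the blue cradle along the fixture's y, on a floor 16 mm above the bench between lips about 14 mm high; its top is about 48 mm above the bench. Origin: centre of its underside.
- loupe: Bystander: black eye loupe, 33 mm across, 30 mm high, standing loose on the bench. Origin: centre of its underside.
- display: Bystander: white-framed display module with dark screen, 69 x 86 x 16 mm, lying loose on the bench. Origin: centre of its underside.
- tape: Bystander: orange tape roll, 72 mm across, 14 mm high, lying loose on the bench. Origin: centre of its underside.
- pad: Black rubber pad, 30 mm across, on a sprung stem below the arm; origin: centre of its underside, 90 mm along the arm from the hinge and 31 mm below its centre line. It meets the shell at an arm angle of about 0.035 rad and then gives up to 8 mm (about 1.5 N, plus 1.5 N per mm), so the push at the roll rises softly by up to about 7 N.
Mind the look-alikes: they are no part of the job. What is meant by the shell is not turquoise, and is the smaller of those in its own colour.

How it is judged:
By the outcome, as a careful person would: the job done as asked, in the order asked, and still so for the second after the job is handed in, with the robot touching nothing.
It also fails if it takes over 35 s, if anything falls off the work surface, if the arm or the gripper's body presses on something with over 40 N, if the wrist force passes 120 N, or if a joint passes its speed limit or range.

## Working session

There is one attempt and no reset: what is moved stays moved. The work goes in short steps, Python scripts to look and compute and a tool call to move; the robot and the scene stay as the last step left them, time stands still between calls to the robot, and variables do not carry over. Pictures are saved under pics/ and viewed, at most 10 in all, crops included, and the job is handed in when it is done.

Besides the shell and the picture viewer there is one more tool, called as a command line: name --pt "numbers of a row" for each row, then --argument value for the rest. jog_arm: Moves the arm, as the interface text tells. Its arguments: {"type":"object","properties":{"targets":{"type":"array","items":{"type":"array","items":{"type":"number"}}},"newtons":{"type":"number"}},"required":["targets"]}

```bash
mkdir -p pics
python3 - <<'E'
from rig import *
import cv2,numpy as np
o=get_obs();print(o['t'],o['ee_pos'],o['tcp_rot'],o['ft_force'],o['finger_gap'])
for n in('side','top'):
    im=snapshot(n);cv2.imwrite(f'pics/{n}0.png',im[:,:,::-1]);c=camera_info(n);print(n,c['fovy'],c['cx'],c['cy'],np.round(c['extrinsics'],3).tolist())
E
```

```text
0.0 [0.27949931 0.58622902 0.22147781] [-3.13970721e+00  8.35521533e-05  2.69677435e+00] [-1.22309718  0.30959475 -0.84434133] 0.08696799371089099
side 44.2861333942639 310.68998478914256 245.14433173194521 [[-0.92, -0.392, -0.002, 0.535], [-0.154, 0.367, -0.917, 0.103], [0.36, -0.844, -0.398, 1.195], [0.0, 0.0, 0.0, 1.0]]
top 56.782399511349226 315.7822543048035 237.9836450789117 [[-0.026, -0.999, -0.028, 0.182], [-0.983, 0.031, -0.179, 0.513], [0.179, 0.023, -0.984, 0.84], [0.0, 0.0, 0.0, 1.0]]
```

View pics/top0.png

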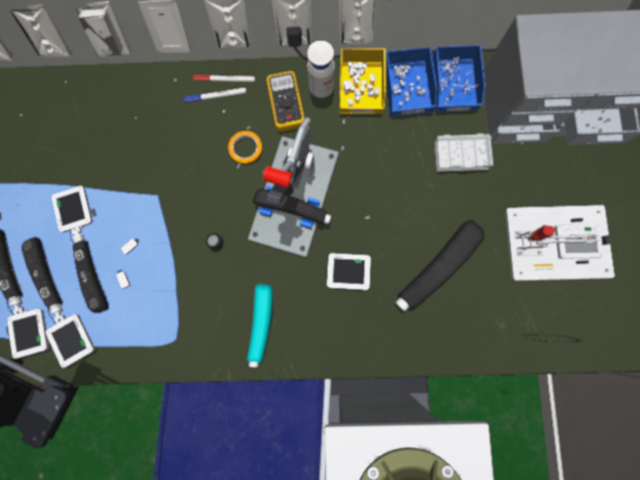

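View pics/side0.png

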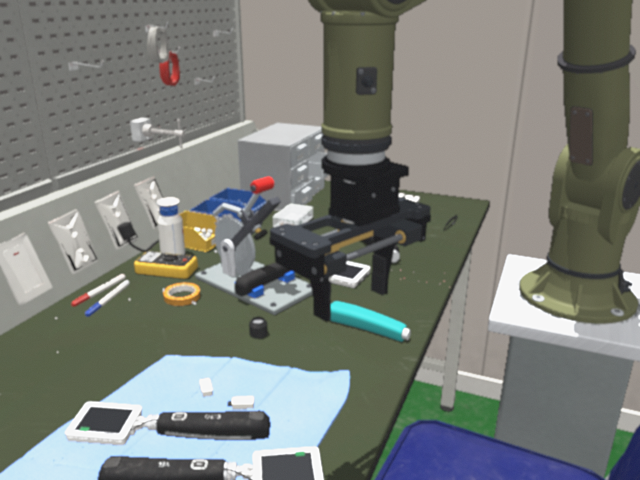

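The top view shows the plate with corners near (283,135), (338,152), (306,255), (249,240). The red roll is at (277,177), the black shell at (291,206) in the cradle, the tape at (245,147), the loupe at (214,241) and the display at (349,271). The side view shows the roll at (262,185), the arm raised and the gripper in the foreground.

```bash
cat > h.py <<'E'
from rig import *
import cv2,numpy as np
def ray(n,uv,c=None):
    c=c or camera_info(n);E=np.array(c['extrinsics']);f=240/np.tan(np.radians(c['fovy']/2))
    d=E[:3,:3].T@np.array([(uv[0]-c['cx'])/f,(uv[1]-c['cy'])/f,1]);return -E[:3,:3].T@E[:3,3],d/np.linalg.norm(d)
def onz(n,uv,z):
    o,d=ray(n,uv);return o+d*(z-o[2])/d[2]
def tri(a,b):
    (o1,d1),(o2,d2)=a,b;s=np.linalg.lstsq(np.c_[d1,-d2],o2-o1,rcond=None)[0]
    p,q=o1+s[0]*d1,o2+s[1]*d2;return (p+q)/2,np.linalg.norm(p-q)
def red(im,box):
    x0,y0,x1,y1=box;h=cv2.cvtColor(im,cv2.COLOR_RGB2HSV)
    m=(((h[...,0]<6)|(h[...,0]>174))&(h[...,1]>170)&(h[...,2]>70)).astype(np.uint8)
    k=np.zeros_like(m);k[y0:y1,x0:x1]=m[y0:y1,x0:x1]
    c=max(cv2.findContours(k,0,2)[0],key=cv2.contourArea);r=cv2.minAreaRect(c);return r
E
python3 - <<'E'
from h import *
t=cv2.imread('pics/top0.png')[:,:,::-1].copy();s=cv2.imread('pics/side0.png')[:,:,::-1].copy()
rt=red(t,(240,150,310,200));rs=red(s,(240,170,285,200));print(rt,rs)
print('roll',tri(ray('top',rt[0]),ray('side',rs[0])))
h=cv2.cvtColor(t,cv2.COLOR_RGB2HSV);m=((h[...,1]<60)&(h[...,2]>85)).astype(np.uint8)
k=np.zeros_like(m);k[125:265,240:345]=m[125:265,240:345]
c=np.vstack([q for q in cv2.findContours(k,0,2)[0] if cv2.contourArea(q)>40])
b=cv2.boxPoints(cv2.minAreaRect(c));print(b)
w=np.array([onz('top',p,.012) for p in b]);print(w.round(4),w.mean(0))
for i in range(4):
    e=w[(i+1)%4]-w[i];print(np.linalg.norm(e),np.degrees(np.arctan2(e[1],e[0])))
cv2.imwrite('pics/crop.png',cv2.resize(t[110:290,190:390][:,:,::-1],None,fx=4,fy=4,interpolation=cv2.INTER_CUBIC)[:600,:800])
E
```

```text
((276.88995361328125, 176.36697387695312), (27.585397720336914, 15.325221061706543), 16.699243545532227) ((263.0, 184.0), (10.75174331665039, 19.60611915588379), 71.56504821777344)
roll (array([0.58692749, 0.22289163, 0.23074742]), np.float64(0.0033742900125880507))
[[246.0131  239.59299]
 [282.83368 117.41563]
 [378.02374 146.10306]
 [341.2032  268.28043]]
[[0.5255 0.3142 0.012 ]
 [0.7961 0.2334 0.012 ]
 [0.7218 0.0284 0.012 ]
 [0.4595 0.1173 0.012 ]] [0.62572328 0.17331442 0.012     ]
0.2823558016343605 -16.613742583207156
0.21811753178219462 -109.929207859971
0.2769626109957573 161.27241910919554
0.20765579829031883 71.4454056673026
```

View pics/crop.png

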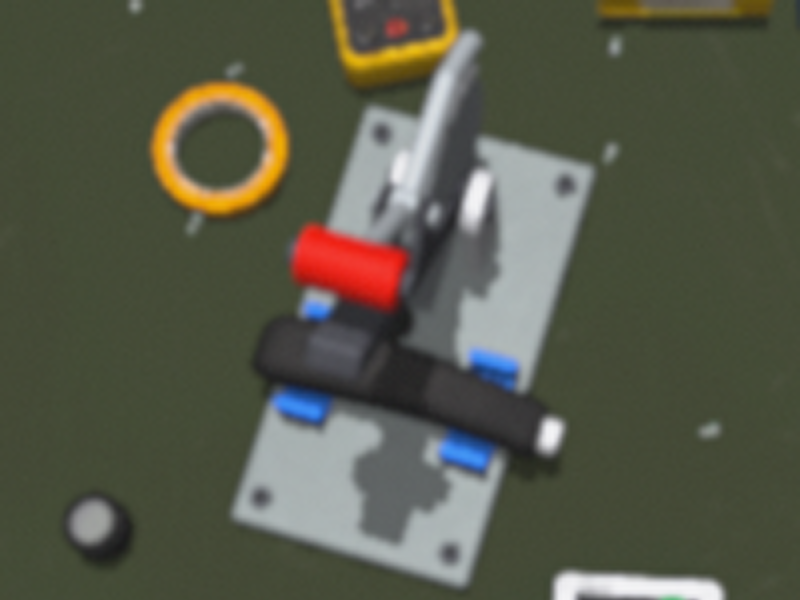

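The crop shows plate corners at crop pixels (367,105), (595,170), (468,587) and (232,517). Crop scale is 4 with its origin at (190,110). The roll's visible top runs from (300,250) to (403,285).

Run:
```python
from h import *
w=np.array([onz('top',np.array(p)/4+[190,110],.012) for p in [(367,105),(595,170),(468,587),(232,517)]])[:,:2]
F=np.array([[120,65],[120,-65],[-120,-65],[-120,65]])/1e3
A,B=F-F.mean(0),w-w.mean(0);yaw=np.arctan2((A[:,0]*B[:,1]-A[:,1]*B[:,0]).sum(),(A*B).sum())
c=w.mean(0);R=np.array([[np.cos(yaw),-np.sin(yaw)],[np.sin(yaw),np.cos(yaw)]])
print('centre',c,'yaw',yaw,'resid mm',((F@R.T+c-w)*1e3).round(1).tolist())
p=np.array([.5869,.2229]);print('roll in fixture',R.T@(p-c))
for a in(.75,.785,.82,.4,.2,0):
  for h in(.04,.028):
    x=.08-.172*np.cos(a)+.04*0+h*np.sin(a);z=.075+.172*np.sin(a)+h*np.cos(a);print(a,h,round(x,4),'z',round(z,4),(R@[x,0]+c).round(4))
```

```text
centre [0.61856603 0.21175461] yaw -0.31761147038486937 resid mm [[0.6, -0.3], [1.9, -1.0], [-1.2, 0.3], [-1.3, 1.0]]
roll in fixture [-0.03356291  0.00069869]
0.75 0.04 -0.0186 z 0.2215 [0.6009 0.2176]
0.75 0.028 -0.0268 z 0.2127 [0.5931 0.2201]
0.785 0.04 -0.0134 z 0.2249 [0.6058 0.2159]
0.785 0.028 -0.0219 z 0.2164 [0.5978 0.2186]
0.82 0.04 -0.0081 z 0.228 [0.6109 0.2143]
0.82 0.028 -0.0169 z 0.2199 [0.6025 0.217 ]
0.4 0.04 -0.0628 z 0.1788 [0.5589 0.2314]
0.4 0.028 -0.0675 z 0.1678 [0.5544 0.2328]
0.2 0.04 -0.0806 z 0.1484 [0.542  0.2369]
0.2 0.028 -0.083 z 0.1366 [0.5397 0.2377]
0 0.04 -0.092 z 0.115 [0.5312 0.2405]
0 0.028 -0.092 z 0.103 [0.5312 0.2405]
```

The roll triangulates at about 17 mm off the arm model, so I'll check the cameras against objects of known height.

Run:
```python
from h import *
for n,a,b in [('tape',(245,147.5),(181,293.5)),('loupe top',(213.5,240),(258,321)),('display',(349,271.5),(350,271)),('platecornerL near',(248,239.25),(276,309)),('turq end',(254,363),(407,333)),('roll',(277.3,176.8),(262.5,184.5))]:
    print(n,*[np.round(v,4) for v in tri(ray('top',a),ray('side',b))])
c=np.array([.6186,.2118]);y=-.3176;R=np.array([[np.cos(y),-np.sin(y)],[np.sin(y),np.cos(y)]])
for n,p,z in [('shell',(405,385),.04),('roll',(350,267),.225)]:
    print(n,R.T@(onz('top',np.array(p)/4+[190,110],z)[:2]-c))
# predicted px
for cam in('top','side'):
    i=camera_info(cam);E=np.array(i['extrinsics']);f=240/np.tan(np.radians(i['fovy']/2))
    for nm,x,yy,z in [('hinge',.08,0,.075),('roll.75',-.0186,0,.2215),('roll.82',-.008,0,.228),('shell',-.01,0,.048),('cornerfarL',.12,.065,.012),('cornernearR',-.12,-.065,.012),('cornernearL',-.12,.065,.012)]:
        q=E[:3,:3]@np.r_[R@[x,yy]+c,z]+E[:3,3];print(cam,nm,(f*q[:2]/q[2]+[i['cx'],i['cy']]).round(1))
s=cv2.imread('pics/side0.png');cv2.imwrite('pics/crop2.png',cv2.resize(s[160:330,150:350],None,fx=4,fy=4,interpolation=cv2.INTER_CUBIC)[:600])
```

```text
tape [0.7301 0.3172 0.0104] 0.0002
loupe top [0.5233 0.3783 0.0281] 0.001
display [0.4495 0.1011 0.017 ] 0.0049
platecornerL near [0.5236 0.3085 0.0163] 0.0037
turq end [0.2736 0.2964 0.0165] 0.0042
roll [0.5874 0.2227 0.2294] 0.0019
shell [-0.0312571  -0.00594583]
roll [-0.03090129  0.00182264]
top hinge [303.4 149.7]
top roll.75 [281.  170.9]
top roll.82 [282.5 163.6]
top shell [291.2 194.8]
top cornerfarL [281.9 136. ]
top cornernearR [306.8 257.3]
top cornernearL [247.5 239.9]
side hinge [227.6 243.1]
side roll.75 [257.1 186.7]
side roll.82 [253.2 182.4]
side shell [257.5 266.5]
side cornerfarL [193.9 274.4]
side cornernearR [318.5 287.2]
side cornernearL [273.9 311.2]
```

View pics/crop2.png

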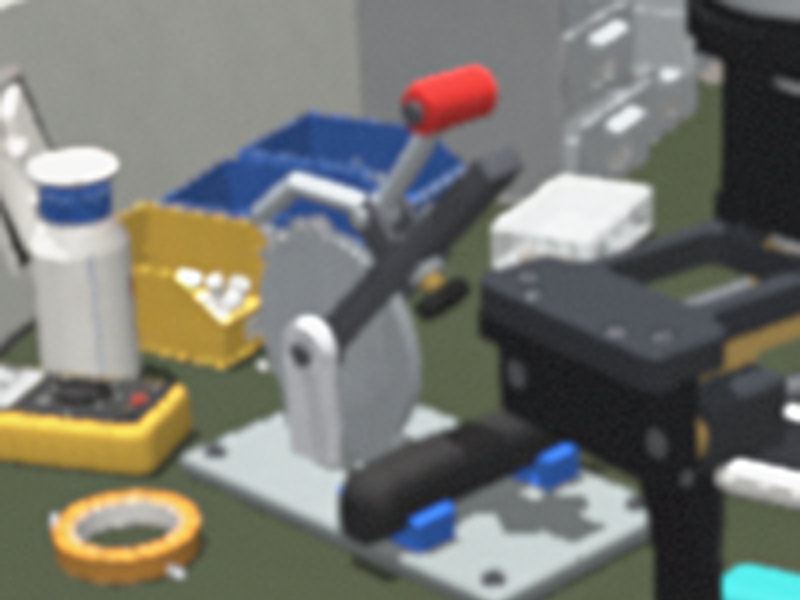

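The tape, loupe and display triangulate correctly. The cradle and the roll both sit about 19 mm towards the robot from where I expected. So the plate isn't centred on the fixture origin, which comes out near (0.6005, 0.2177), yaw -0.318. The roll is at about (0.587, 0.223, 0.226). Next I close the fingers, align them with the roll and rise.

jog_arm --pt "0 0 0 -2.5 -0.0635" --pt "0 0 0 -2.5 -0.0635" --pt "0 0 0 -2.0 0" --pt "0 -2.0 -1.2 -1.0 0" --pt "0 -3 -1.8 0 0" --pt "0 -3 -1.8 0 0" --pt "0 -3 -1.8 0 0" --pt "0 -3 -1.8 0 0" --newtons 10

```text
t: 0.77
ee_pos: [0.3871, 0.4617, 0.3022]
tcp_rot: [-3.141, -0.0, 2.824]
ft_force: [0.3, 0.6, 0.1]
finger_gap: 0.0415
finger_force: 0.0
```

jog_arm --pt "0 -3 -1.8 0 0" --pt "0 -3 -1.8 0 0" --pt "0 -3 -1.8 0 0" --pt "0 -3 -1.8 0 0" --pt "0 -3 -1.7 0 0" --pt "0 -3 -1.7 0 0" --pt "0 0 0 0 0" --pt "0 0 0 0 0"

```text
t: 1.43
ee_pos: [0.5259, 0.3034, 0.302]
tcp_rot: [-3.14, 0.0, 2.818]
ft_force: [0.0, 1.2, -0.3]
finger_gap: 0.0007
finger_force: 0.0
```

jog_arm --pt "0 -2.5 -1.45 0 0" --pt "0 -2.5 -1.45 0 0" --pt "0 -2.5 -1.45 0 0" --pt "0 -2.3 -1.4 0 0" --pt "0 0 0 2.0 0" --pt "0 0 0 2.0 0" --pt "0 0 0 0 0" --pt "0 0 0 0 0"

```text
t: 2.1
ee_pos: [0.5978, 0.2226, 0.2613]
tcp_rot: [-3.14, -0.003, 2.826]
ft_force: [-0.4, -0.3, 0.5]
finger_gap: 0.0005
finger_force: 0.0
```

Run:
```python
from h import *
o=get_obs();print(o['t'],o['ee_pos'],o['tcp_rot'],o['ft_force'])
s=snapshot('side');t=snapshot('top')
r=red(s,(240,170,290,200));print(r)
k=lambda im,x,y:cv2.resize(im[y:y+150,x:x+100,::-1],None,fx=4,fy=4,interpolation=cv2.INTER_CUBIC)
cv2.imwrite('pics/c3.png',np.hstack([k(s,210,120),k(t,230,100)]))
for cam in('top','side'):
    i=camera_info(cam);E=np.array(i['extrinsics']);f=240/np.tan(np.radians(i['fovy']/2));q=E[:3,:3]@o['ee_pos']+E[:3,3];print(cam,'TCP px',f*q[:2]/q[2]+[i['cx'],i['cy']])
```

```text
2.1 [0.59784623 0.22259768 0.26126921] [-3.14016635e+00 -3.04571987e-03  2.82632299e+00] [-0.43377318 -0.32866883  0.49115029]
((262.86651611328125, 184.22622680664062), (10.695496559143066, 19.37297248840332), 70.34617614746094)
top TCP px [275.19788855 164.54750339]
side TCP px [256.54126896 167.57711181]
```

View pics/c3.png

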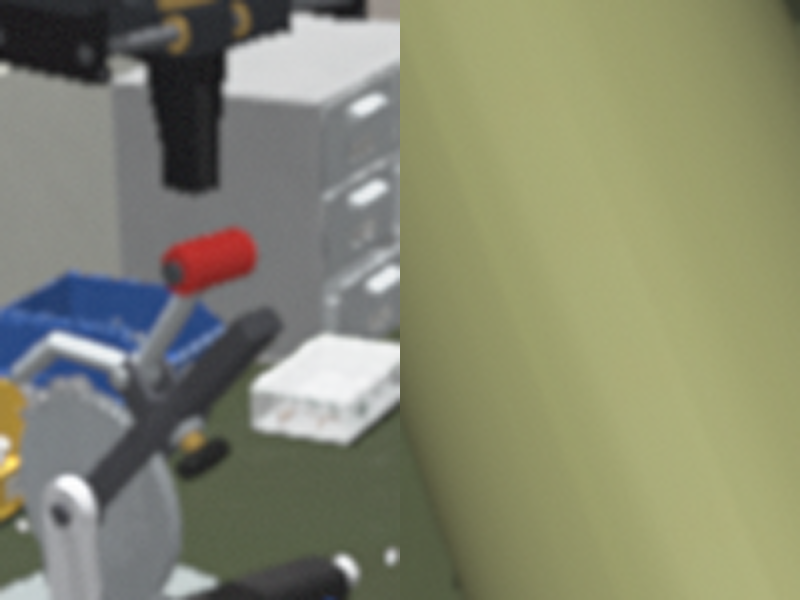

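The side crop shows the fingertip at (257,167) above the roll at (262.5,185), slightly to its hinge side as planned. The top view is blocked by the robot arm. I descend gently.

jog_arm --pt "0 -0.4 -0.3 0.8 0" --pt "0 0 0 0.8 0" --pt "0 0 0 0.4 0" --pt "0 0 0 0.3 0" --pt "0 0 0 0 0"

```text
t: 2.62
ee_pos: [0.602, 0.2168, 0.2388]
tcp_rot: [-3.141, -0.001, 2.824]
ft_force: [0.2, 0.1, 0.4]
finger_gap: 0.0004
finger_force: 0.1
```

jog_arm --pt "0 0.1 0 0.2 0" --pt "0 0.1 0 0.2 0" --pt "0 0 0 0 0"

```text
t: 2.87
ee_pos: [0.6005, 0.2175, 0.2359]
tcp_rot: [3.141, 0.001, 2.824]
ft_force: [0.8, -0.7, 2.1]
finger_gap: 0.0004
finger_force: 1.1
```

Contact: the force is about 25° off vertical, as planned. Now I press the pawl in, along the perpendicular to the arm.

jog_arm --pt "0 0.2 0 0.2 0" --pt "0 0.2 0 0.2 0" --pt "0 0.2 0 0.2 0" --pt "0 0 0 0 0"

```text
t: 3.2
ee_pos: [0.5946, 0.2195, 0.2296]
tcp_rot: [3.141, 0.001, 2.824]
ft_force: [0.1, -1.0, 3.3]
finger_gap: 0.0005
finger_force: 1.9
```

jog_arm --pt "0 0.15 0 0.2 0" --pt "0 0.15 0 0.2 0" --pt "0 0 0 0 0"

```text
t: 3.45
ee_pos: [0.5923, 0.2203, 0.226]
tcp_rot: [3.141, 0.001, 2.824]
ft_force: [1.4, -0.8, 4.6]
finger_gap: 0.0005
finger_force: 2.4
```

jog_arm --pt "0 0.2 0 0.2 0" --pt "0 0.25 0 0.2 0" --pt "0 0.25 0 0.2 0" --pt "0 0 0 0 0"

```text
t: 3.78
ee_pos: [0.5848, 0.2228, 0.2193]
tcp_rot: [-3.142, -0.0, 2.824]
ft_force: [2.6, -1.7, 4.1]
finger_gap: 0.0008
finger_force: 2.2
```

jog_arm --pt "0 0.35 0 0.3 0" --pt "0 0.35 0 0.3 0" --pt "0 0.35 0 0.3 0" --pt "0 0.35 0 0.3 0" --pt "0 0 0 0 0"

```text
t: 4.2
ee_pos: [0.5705, 0.2275, 0.2066]
tcp_rot: [-3.141, -0.002, 2.825]
ft_force: [1.3, -0.2, 2.2]
finger_gap: 0.0006
finger_force: 1.7
```

jog_arm --pt "0 0.2 0 0.3 0" --pt "0 0.2 0 0.3 0" --pt "0 0 0 0 0"

```text
t: 4.45
ee_pos: [0.5674, 0.2284, 0.2008]
tcp_rot: [-3.141, -0.001, 2.824]
ft_force: [1.0, -0.7, 3.2]
finger_gap: 0.0006
finger_force: 1.8
```

jog_arm --pt "0 0.2 0 0.3 0" --pt "0 0.2 0 0.3 0" --pt "0 0 0 0 0"

```text
t: 4.7
ee_pos: [0.5637, 0.2296, 0.1948]
tcp_rot: [-3.141, -0.001, 2.824]
ft_force: [1.6, -1.0, 2.7]
finger_gap: 0.0001
finger_force: 1.8
```

Run:
```python
from h import *
o=get_obs();print(o['ee_pos'],o['ft_force'])
s=snapshot('side');cv2.imwrite('pics/c4.png',cv2.resize(s[150:300,180:330,::-1],None,fx=4,fy=4,interpolation=cv2.INTER_CUBIC))
```

```text
[0.56371231 0.22962464 0.19475176] [ 1.60493141 -1.00395535  2.67336396]
```

View pics/c4.png

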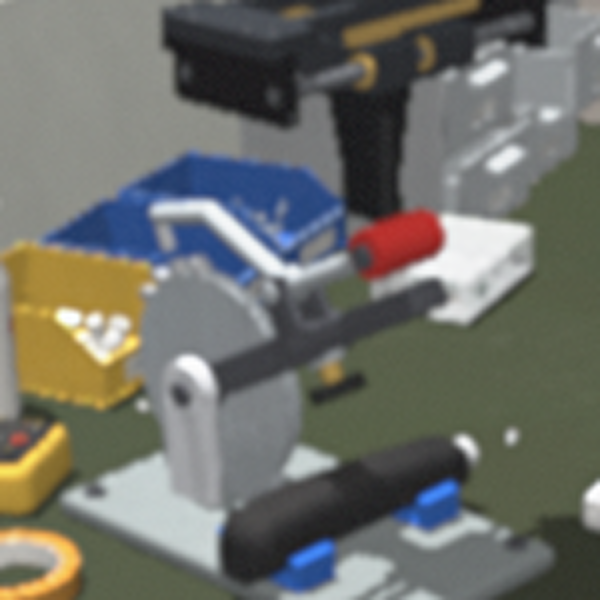

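The crop shows the pawl hook lifted clear of the sector teeth, and the arm down to about 0.5 rad. The shell is still in its cradle. I continue along the arc.

jog_arm --pt "0 0.3 0 0.35 0" --pt "0 0.3 0 0.35 0" --pt "0 0.3 0 0.35 0" --pt "0 0.3 0 0.35 0" --pt "0 0 0 0 0"

```text
t: 5.17
ee_pos: [0.5515, 0.2337, 0.1805]
tcp_rot: [-3.141, -0.002, 2.825]
ft_force: [1.1, -0.6, 2.6]
finger_gap: 0.0003
finger_force: 1.6
```

jog_arm --pt "0 0.3 0 0.38 0" --pt "0 0.3 0 0.38 0" --pt "0 0.3 0 0.38 0" --pt "0 0.3 0 0.38 0" --pt "0 0 0 0 0"

```text
t: 5.58
ee_pos: [0.54, 0.2375, 0.1652]
tcp_rot: [-3.141, -0.002, 2.825]
ft_force: [0.5, -0.5, 2.9]
finger_gap: 0.0007
finger_force: 1.6
```

jog_arm --pt "0 0.25 0 0.4 0" --pt "0 0.25 0 0.4 0" --pt "0 0.25 0 0.4 0" --pt "0 0.25 0 0.4 0" --pt "0 0.25 0 0.4 0" --pt "0 0.25 0 0.4 0" --pt "0 0 0 0 0"

```text
t: 6.17
ee_pos: [0.5259, 0.2422, 0.1412]
tcp_rot: [-3.141, -0.002, 2.825]
ft_force: [0.7, 0.3, 3.3]
finger_gap: 0.0001
finger_force: 1.6
```

jog_arm --pt "0 0.15 0 0.4 0" --pt "0 0.15 0 0.4 0" --pt "0 0.1 0 0.4 0" --pt "0 0.1 0 0.3 0" --pt "0 0 0 0 0"

```text
t: 6.58
ee_pos: [0.522, 0.2435, 0.1265]
tcp_rot: [-3.141, -0.001, 2.824]
ft_force: [-0.0, 0.4, 2.7]
finger_gap: 0.0004
finger_force: 1.6
```

jog_arm --pt "0 0.05 0 0.3 0" --pt "0 0.05 0 0.3 0" --pt "0 0 0 0 0"

```text
t: 6.83
ee_pos: [0.5215, 0.2436, 0.1211]
tcp_rot: [3.141, 0.0, 2.824]
ft_force: [0.6, 0.2, 4.2]
finger_gap: 0.0002
finger_force: 1.9
```

jog_arm --pt "0 0 0 0.25 0" --pt "0 0 0 0.2 0" --pt "0 0 0 0 0"

```text
t: 7.08
ee_pos: [0.522, 0.2435, 0.1173]
tcp_rot: [3.141, 0.001, 2.824]
ft_force: [0.2, -0.0, 5.4]
finger_gap: 0.0002
finger_force: 3.0
```

Run:
```python
from h import *
o=get_obs();print(o['ee_pos'],o['ft_force'])
s=snapshot('side');cv2.imwrite('pics/c5.png',cv2.resize(s[170:320,180:330,::-1],None,fx=4,fy=4,interpolation=cv2.INTER_CUBIC))
```

```text
[0.52199019 0.24349462 0.1172901 ] [ 0.16546686 -0.04404848  5.36832868]
```

View pics/c5.png

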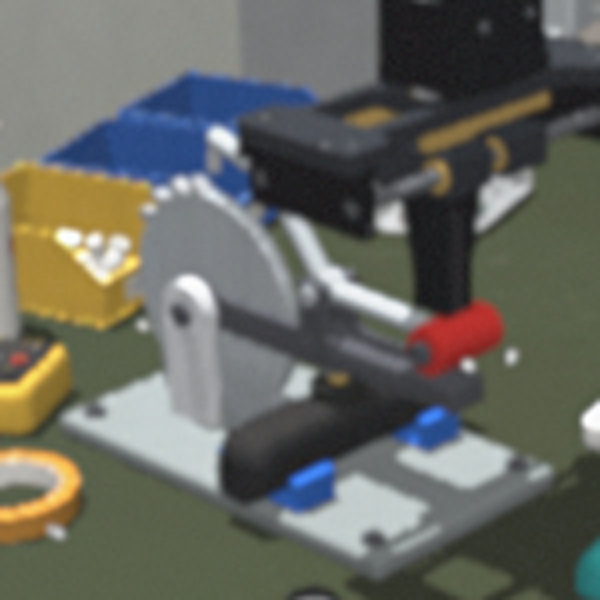

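The arm is nearly level, the pad is on the shell, the pawl is pressed and the shell is seated. One last small push.

jog_arm --pt "0 0 0 0.2 0" --pt "0 0 0 0.2 0" --pt "0 0 0 0 0" --pt "0 0 0 0 0"

```text
t: 7.47
ee_pos: [0.5225, 0.2434, 0.1138]
tcp_rot: [3.141, 0.002, 2.823]
ft_force: [-0.4, -0.1, 6.4]
finger_gap: 0.0003
finger_force: 3.6
```

jog_arm --pt "0 0 0 0.15 0" --pt "0 0 0 0 0" --pt "0 0 0 -0.4 0" --pt "0 0 0 -0.6 0" --pt "0 0 0 -1.0 0" --pt "0 0 0 -2 0" --pt "0 0 0 -3 0" --pt "0 0 0 -3 0"

```text
t: 8.13
ee_pos: [0.5202, 0.2424, 0.2112]
tcp_rot: [-3.138, -0.003, 2.824]
ft_force: [0.8, -0.2, -0.1]
finger_gap: 0.0004
finger_force: 0.0
```

jog_arm --pt "0 0 0 -3 0" --pt "0 2 2 -2 0" --pt "0 3 3 0 0" --pt "0 3 3 0 0" --pt "0 2 3 0 0" --pt "0 0 3 0 0" --pt "0 0 0 0 0" --pt "0 0 0 0 0"

```text
t: 8.8
ee_pos: [0.4699, 0.4072, 0.2601]
tcp_rot: [-3.138, -0.001, 2.827]
ft_force: [-0.4, 0.1, -0.3]
finger_gap: 0.0005
finger_force: 0.0
```

Run:
```python
from h import *
o=get_obs();print(o['t'],o['ee_pos'],o['ft_force'])
s=snapshot('side');t=snapshot('top')
k=lambda im,x,y:cv2.resize(im[y:y+150,x:x+100,::-1],None,fx=4,fy=4,interpolation=cv2.INTER_CUBIC)
cv2.imwrite('pics/c6.png',np.hstack([k(s,215,170),k(t,230,130)]))
rs=red(s,(260,210,330,290));print(rs)
try:
  rt=red(t,(230,160,310,260));print(rt,tri(ray('top',rt[0]),ray('side',rs[0])))
except Exception as e: print(e)
```

```text
8.8 [0.46992024 0.40718048 0.26006391] [-0.36022526  0.05163512 -0.28569367]
((294.4000549316406, 248.800048828125), (12.521980285644531, 21.466251373291016), 63.43495178222656)
((270.660400390625, 235.1886749267578), (23.62601661682129, 12.63716983795166), 15.945395469665527) (array([0.51120194, 0.2481683 , 0.11846047]), np.float64(0.003447067626830826))
```

View pics/c6.png

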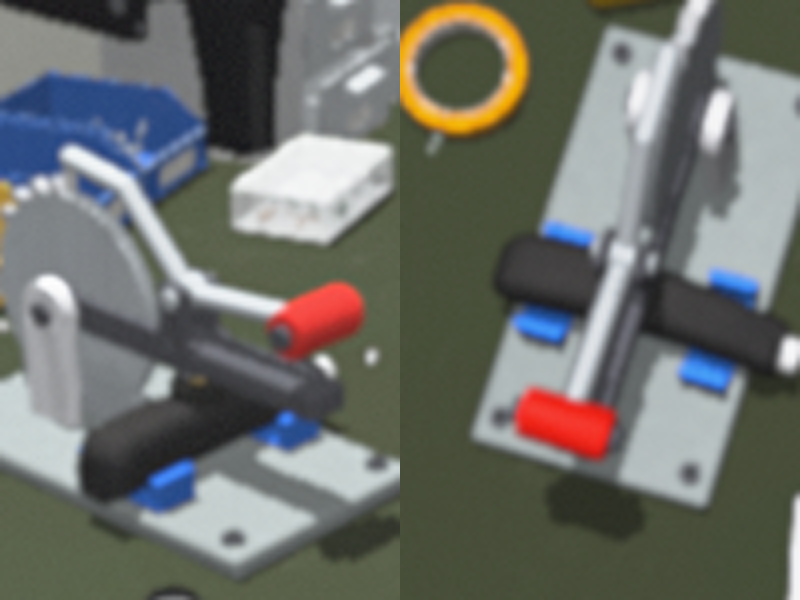

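The final view shows the arm level, the pad on the shell and the pawl sprung back onto the sector. The shell and the tape have not moved, and the robot is clear.

```bash
python3 -c "
from rig import *
print(hand_in())"
```

```text
the job is handed in; nothing more can be done
None
```

The hold-down arm is level with its pad pressing on the black shell, the pawl has sprung back, the robot is clear, and the job was handed in at about 9 s; no verdict came back.

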